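# Dress the sample display in the design studio

## Robot

A 7-joint arm with a two-finger parallel gripper is mounted at the origin on the work surface. World frame = base frame: x ahead of the robot, y to its left, z up, the work surface at z = 0. Lengths are in m, angles in rad, forces in N, time in s.
With the tool pointing down it reaches from about 0.425 to 0.925 m from the base axis. Payload 6.8 kg.
Tool frame: the origin (TCP) lies midway between the tips of the shut fingers; the grasp point (between the pads) lies bot.grip_point_offset behind it (bot.grip_point_offset is the distance from the TCP to the grasp point, in m); z points along the fingers, y is the line along which they close (so a half turn about z gives the same grasp; the last joint's range is limited). The gripper opens to 85 mm and grips with 20 to 120 N. Pads are 22 mm wide; open, the fingers measure 114 mm over their backs; the gripper's body (76 mm by 85 mm) begins 54 mm behind the grasp point. The pads swing forward as they close: fully open they stand 13 mm farther back than shut.
Start: joints at [-1.211, 0.477, 0.022, 1.555, -0.011, 1.109, -0.083], TCP at [0.304, 0.602, 0.231] pointing down, gripper open.
Joint ranges: [-2.96, 2.96], [-0.34, 2.1], [-1.41, 1.46], [0.24, 2.44], [-1.37, 4.51], [0.17, 1.92], [-2.96, 2.96]. Speed limits (rad/s): [2.39, 2.39, 3.14, 3.14, 3.14, 3.14, 3.14].

## Interface

Orientations are given as a unit quaternion [w, x, y, z].
In Python, from station import get_obs, cams, job, bot gives the robot as it stands.
- The arm moves only by the tool arm_command, never from a script. Its argument "rows" is a list that holds one entry, the list of rows, each a list of 5 numbers: the finger opening in mm, from 0 to 85.4, then the shift along the world's x, y, z in units of 60 mm (1.0 is 60 mm), then the turn about the world's z in units of 0.08 rad (1.0 is 0.08 rad). In form: [[[grip, x, y, z, turn], ...]]. A call has exactly 10 rows; each row shifts and turns the commanded pose from where the row before left it; what a row does not reach is not made up. A row lasts 1/8 s, in which the tool goes at most 62.5 mm and 10.7 degrees, less where a joint would pass 70% of its speed; a pose out of reach is approached as far as the arm can. A call with a number of a shift or a turn outside -1 to 1 is refused whole. A call with a gripper value outside its range is refused whole. The fingers move at their own pace and stop on an object; "newtons" is the grip in N (left out, the last holds). Time passes only in rows, so rows that do not move let the fingers close, or fill a call up. It gives the time, the measured TCP pose, the force, the opening and the grip force at its end, in the units of the state.
- get_obs(): the state, without advancing time (a new reading comes with each control period).
- cams.read_camera(name): name is "side" or "top" or "wrist"; returns the picture (480x640x3 uint8, red, green, blue); there is no depth.
- cams.camera_params(name): a dict with "K" (3x3 intrinsics, pixels), "k1" (the pictures are not rectified: a ray, as slopes to the right and down, at radius r is drawn at 1 + k1 r^2 times it, then the intrinsics apply), "extrinsics" (4x4, takes a point from camera to world coordinates). Camera axes: x right, y down, z forward; pixel columns grow to the right and rows downward; lengths in m; the calibration is good to about 2 mm. A picture is of the moment at which its call begins: read the wrist's pose just before it. camera_params takes no time and is no camera call; for the wrist camera it gives the pose at the moment of the call.
- job.hand_in(): hands the job in; it is judged then, once.
The state is a dict: "t": time; "q": joint angles; "joint_vel": joint speeds; "joint_torque": joint torques, N m; "eef_pos": TCP position; "tool_rot": TCP orientation; "contact_force": force on the tool from outside, world axes, zero at the start; "torque": the same for the moment, N m; "gripper_width": opening from 0.0 (shut) to 1.0 (fully open); "grasp_force": force on a finger pad.
Only numpy, scipy, OpenCV 4.12 (cv2) and the standard library are available. Lean on these libraries where they do the work, as an engineer would, in place of code of your own. Each camera call takes 0.05 s, during which the arm holds its last target. There are 200 camera calls.

## Task

Get the sample display ready: take every bracket out of the comb rack and hang it on a pin of the display stand, one bracket to a pin, by the one of its holes that lets its long bar hang level. Put every loose wooden tile into an empty well of the sample board and press it down until it is flush with the corner cheeks, and leave the other things on the table where they are.

Things in the scene. Friction and masses are not known exactly. Their poses are not given: they have to be found in the camera images.
- bracket_a: Bracket of even 8 mm plywood, 0.11 kg; may be absent. Bar 160 mm long (own x, centred), 36 high (z 0 to +36), 8 thick (own y); below it, down from z 0, one leg 50 wide, 85 long, centred at x +35 mm. Origin: middle of the bar's lower edge. Four 18 mm holes along own y, centres at z +20, x -35.8, -9.8, +16.2, +42.2 mm. It hangs level only by the hole above its centre of mass. Starts upright in the rack, its top edge free to grip between the combs.
- bracket_b: Bracket of even 8 mm plywood, 0.11 kg; may be absent. Bar 160 mm long (own x, centred), 36 high (z 0 to +36), 8 thick (own y); below it, down from z 0, one leg 60 wide, 75 long, centred at x -30 mm. Origin: middle of the bar's lower edge. Four 18 mm holes along own y, centres at z +20, x -40.4, -14.4, +11.6, +37.6 mm. It hangs level only by the hole above its centre of mass. Starts upright in the rack, its top edge free to grip between the combs.
- bracket_c: Bracket of even 8 mm plywood, 0.11 kg; may be absent. Bar 160 mm long (own x, centred), 36 high (z 0 to +36), 8 thick (own y); below it, down from z 0, one leg 40 wide, 90 long, centred at x +12 mm. Origin: middle of the bar's lower edge. Four 18 mm holes along own y, centres at z +20, x -22.8, +3.2, +29.2, +55.2 mm. It hangs level only by the hole above its centre of mass. Starts upright in the rack, its top edge free to grip between the combs.
- rack: White fixed comb rack, 156 mm (x) by 170 (y), origin under its centre. Walls at x -70 and +70 mm, 14 thick, 122 high, with notch pairs at y -60, 0, +60 mm, 12 wide, 18 deep. Each bracket's bar lies along rack x, its ends on the notch floors (z 104 mm), its top 18 mm above the teeth, its leg hanging between the walls. Which bracket is in which notch varies.
- stand: Fixed display stand: wooden foot 60 mm (x) by 520 (y) by 16 thick, origin under its centre; three steel posts of 14 mm diameter at x 0, y +220, 0, -220 mm, tops 278 mm above the table. Each carries one slippery steel pin that points to the stand's -x, towards the robot.
- pin0 (a point): Middle of the pin at stand y +220 mm, on the pin's axis, 273 mm above the table; axes as the stand's. The pin is a plain bar of 8 mm diameter with a round end: from the post's axis it runs 80 mm towards the stand's -x, rising 5 degrees to its tip; this point is 40 mm along. A hung bracket rests with the top of its hole on the pin.
- pin1 (a point): Middle of the pin at stand y 0 mm, on the pin's axis, 273 mm above the table; axes as the stand's. The pin is a plain bar of 8 mm diameter with a round end: from the post's axis it runs 80 mm towards the stand's -x, rising 5 degrees to its tip; this point is 40 mm along. A hung bracket rests with the top of its hole on the pin.
- pin2 (a point): Middle of the pin at stand y -220 mm, on the pin's axis, 273 mm above the table; axes as the stand's. The pin is a plain bar of 8 mm diameter with a round end: from the post's axis it runs 80 mm towards the stand's -x, rising 5 degrees to its tip; this point is 40 mm along. A hung bracket rests with the top of its hole on the pin.
- board: Fixed sample board, 130 mm (x) by 210 (y), top face 10 mm above the table, origin under its centre. Two wells, each 108 mm (x) by 68 (y) inside, bounded only by four L-shaped corner cheeks with tops 30 mm above the table; the long sides are open for 80 mm between the cheeks, so fingers can reach in beside a tile.
- well0 (a point): Centre of the well at board y +55 mm, 23 mm above the table: where the centre of a fully pressed-in tile lies. Axes as the board's. A tile put down on the raised pad lies 8 mm higher.
- pad0 (a joint): Black pad (80 by 36 mm) in well 0: 0 = raised (top 24 mm above the table), 0.008 m = fully down (tile flush). It slides straight down, held by about 4 N of friction, bears a tile without sinking and stays where it is pushed; 6 to 15 N on the tile drives it to its stop.
- well1 (a point): Centre of the well at board y -55 mm, 23 mm above the table: where the centre of a fully pressed-in tile lies. Axes as the board's. A tile put down on the raised pad lies 8 mm higher.
- pad1 (a joint): Black pad (80 by 36 mm) in well 1: 0 = raised (top 24 mm above the table), 0.008 m = fully down (tile flush). It slides straight down, held by about 4 N of friction, bears a tile without sinking and stays where it is pushed; 6 to 15 N on the tile drives it to its stop.
- tile0: Loose plain wooden tile, 100 mm (own x) by 60 (y) by 14 thick (z), 0.1 kg, origin at its centre; starts flat on the table; may be absent. Both tiles are alike; either well suits, either way round.
- tile1: Loose plain wooden tile, 100 mm (own x) by 60 (y) by 14 thick (z), 0.1 kg, origin at its centre; starts flat on the table; may be absent. Both tiles are alike; either well suits, either way round.
- thread_cone: Grey cone of thread, 68 mm wide, 140 mm high; origin at the centre of its underside. Not part of the job: leave it where it is.
- thread_cone2: White cone of thread, 68 mm wide, 140 mm high; origin at the centre of its underside. Not part of the job: leave it where it is.
- tape_roll: Roll of paper tape lying flat, 90 mm across, 25 mm high; origin at the centre of its underside. Not part of the job: leave it where it is.
- mug: White mug, 80 mm wide, 90 mm high; origin at the centre of its underside. Not part of the job: leave it where it is.
- carton: Cardboard carton, 90 by 70 by 50 mm; origin at the centre of its underside. Not part of the job: leave it where it is.
- paperweight: Brass paperweight, 64 mm wide, 55 mm high; origin at the centre of its underside. Not part of the job: leave it where it is.
- sanding_block: Cork sanding block, 36 by 90 by 30 mm; origin at the centre of its underside. Not part of the job: leave it where it is.
There are look-alikes about, which are no part of the job. Leave any black, grey or purple look-alike of the tile1 alone.

How it is judged:
By the outcome, as a careful person would: the job done as asked, in the order asked, and still so for the second after the job is handed in, with the robot touching nothing.
Of bracket_a, bracket_b, bracket_c only 2 to 3 are there at a start; the rules pass over those that are not, and their reading is None.
Of tile0, tile1 only 1 to 2 are there at a start; the rules pass over those that are not, and their reading is None.
At some moment in a run one of tile0, tile1 may be knocked a few centimetres aside while the robot is not near it.
It also fails if it takes over 210 s, if anything falls off the work surface, if the arm or the gripper's body presses on something with over 40 N, if the wrist force passes 120 N, or if a joint passes its speed limit or range.

## Working session

There is one attempt and no reset: what is moved stays moved. The work goes in short steps, Python scripts to look and compute and a tool call to move; the robot and the scene stay as the last step left them, time stands still between calls to the robot, and variables do not carry over. Pictures are saved under pics/ and viewed, at most 14 in all, crops included, and the job is handed in when it is done.

Besides the shell and the picture viewer there is one more tool, called after "Call:" as name(argument=value, ...) on one line, values as JSON. arm_command: Moves the arm, as the interface text tells. Its arguments: {"type":"object","properties":{"rows":{"type":"array"},"newtons":{"type":"number"}},"required":["rows"]}

```bash
mkdir -p pics; ls
cat > h.py <<'E'
import numpy as np, cv2
from station import get_obs, cams, job, bot
def shot(n,f):
    P=cams.camera_params(n); im=cams.read_camera(n); cv2.imwrite(f'pics/{f}.png',im[:,:,::-1]); np.savez(f'pics/{f}.npz',K=P['K'],k1=P['k1'],E=P['extrinsics']); return im
def ray(f,u,v):
    P=np.load(f'pics/{f}.npz'); K=P['K'];k1=float(P['k1'])
    d=np.array([(u-K[0,2])/K[0,0],(v-K[1,2])/K[1,1]]); x=d.copy()
    for _ in range(30): x=d/(1+k1*(x@x))
    E=P['E']; return E[:3,3],E[:3,:3]@np.array([x[0],x[1],1])
def at(f,u,v,z):
    o,d=ray(f,u,v); return (o+d*(z-o[2])/d[2]).round(4)
def atx(f,u,v,x):
    o,d=ray(f,u,v); return (o+d*(x-o[0])/d[0]).round(4)
def proj(f,p):
    P=np.load(f'pics/{f}.npz');E=P['E'];c=E[:3,:3].T@(np.array(p)-E[:3,3]);s=c[:2]/c[2];s=s*(1+float(P['k1'])*(s@s));K=P['K']
    return np.array([K[0,0]*s[0]+K[0,2],K[1,1]*s[1]+K[1,2]]).round(1)
E
python3 - <<'E'
from h import *
for n in('side','top','wrist'): shot(n,n+'0'); print(n,np.load(f'pics/{n}0.npz')['E'].round(3).tolist())
o=get_obs(); print({k:np.round(v,3) for k,v in o.items()}, bot.grip_point_offset)
E
```

```text
pics
side [[0.944, -0.209, 0.256, 0.253], [-0.33, -0.618, 0.713, -0.785], [0.01, -0.758, -0.652, 0.901], [0.0, 0.0, 0.0, 1.0]]
top [[0.023, -0.981, 0.191, 0.309], [-0.999, -0.029, -0.029, -0.004], [0.034, -0.19, -0.981, 1.231], [0.0, 0.0, 0.0, 1.0]]
wrist [[0.451, 0.85, 0.271, 0.234], [0.893, -0.429, -0.139, 0.638], [-0.002, 0.305, -0.952, 0.374], [0.0, 0.0, 0.0, 1.0]]
{'t': np.float64(0.15), 'q': array([-1.211,  0.478,  0.022,  1.556, -0.011,  1.109, -0.083]), 'joint_vel': array([-0.   , -0.004,  0.001, -0.002,  0.   , -0.   , -0.002]), 'joint_torque': array([ 3.0000e-03, -5.9692e+01,  1.6100e+00, -2.8149e+01,  1.3000e-02,
        7.0000e-03,  0.0000e+00]), 'eef_pos': array([0.304, 0.602, 0.231]), 'tool_rot': array([-0.   ,  0.232,  0.973, -0.001]), 'contact_force': array([-0.117, -0.176, -0.439]), 'torque': array([-0.006, -0.01 , -0.102]), 'grasp_force': np.float64(0.0), 'gripper_width': np.float64(1.003)} 0.0187
```

View pics/top0.png

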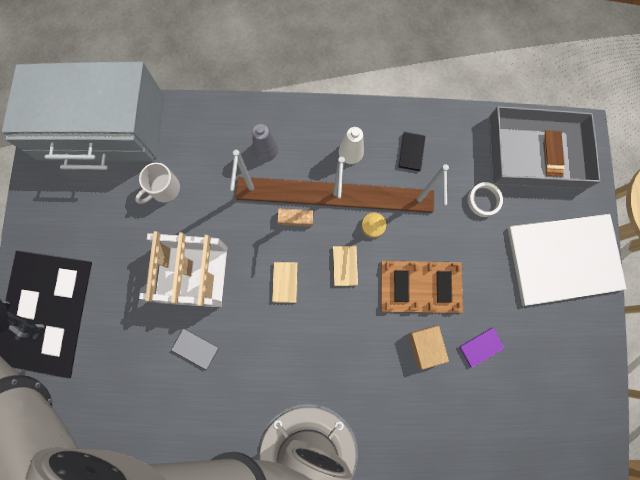

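View pics/side0.png

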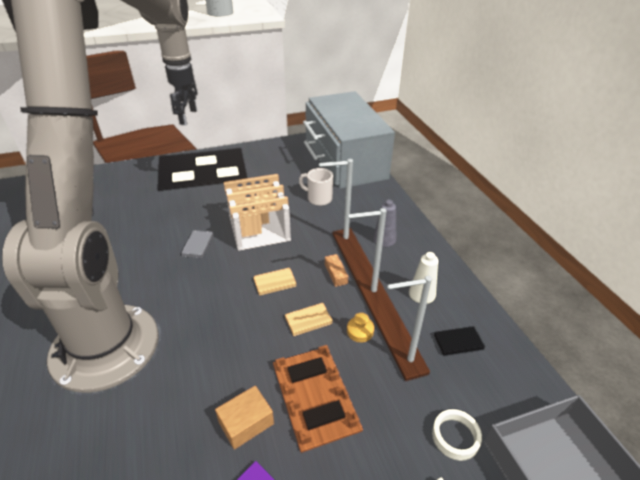

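Run:
```python
from h import *
t=cv2.imread('pics/top0.png');s=cv2.imread('pics/side0.png')
c=lambda im,x,y,w,h,k:cv2.resize(im[y:y+h,x:x+w],None,fx=k,fy=k,interpolation=cv2.INTER_CUBIC)
a=c(t,220,140,240,100,3.3)[:330,:792]
b=c(s,215,160,90,95,2.8)[:266]; d=c(t,135,220,100,95,2.8)[:266]; e=c(s,270,145,180,190,1.4)[:266]
m=np.zeros((596,800,3),np.uint8); m[:330,:792]=a; x=0
for i in(b,d,e): m[330:330+i.shape[0],x:x+i.shape[1]]=i; print(x); x+=i.shape[1]
cv2.imwrite('pics/m1.png',m)
```

```text
0
252
532
```

View pics/m1.png

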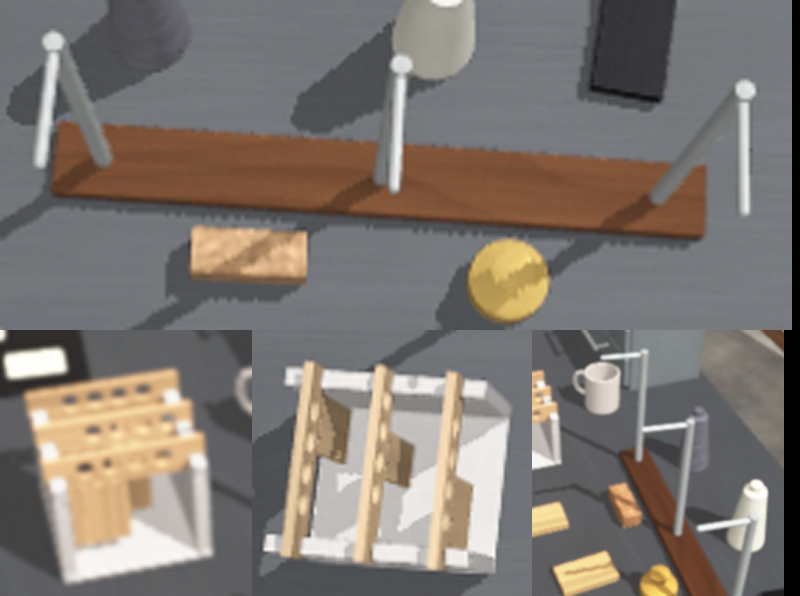

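Run:
```python
from h import *
A=lambda x,y,z:at('top0',220+x/3.3,140+y/3.3,z)
for p in[(53,41),(401,65),(744,90)]: print('post',A(*p,.278))
for p in[(40,163),(394,188),(744,212)]: print('tip',A(*p,.2765))
D=lambda x,y,z:at('top0',135+(x-252)/2.8,220+(y-330)/2.8,z)
for p in[(313,364),(291,553),(381,368),(362,556),(454,374),(434,566)]: print('bar',D(*p,.14))
for p in[(285,282),(345,266),(401,287),(444,287)]: print('tile/pad',at('top0',*p,.014))
for p in [(382,262),(461,263),(462,313),(382,312)]: print('board',at('top0',*p,.01))
```

```text
post [0.6605 0.164  0.278 ]
post [ 0.6515 -0.0552  0.278 ]
post [ 0.6437 -0.2739  0.278 ]
tip [0.581  0.1671 0.2765]
tip [ 0.5717 -0.0523  0.2765]
tip [ 0.5639 -0.2719  0.2765]
bar [0.5133 0.3601 0.14  ]
bar [0.3581 0.3651 0.14  ]
bar [0.5116 0.3029 0.14  ]
bar [0.3579 0.3068 0.14  ]
bar [0.5084 0.242  0.14  ]
bar [0.3521 0.2479 0.14  ]
tile/pad [0.4193 0.0667 0.014 ]
tile/pad [ 0.4639 -0.0833  0.014 ]
tile/pad [ 0.4141 -0.2262  0.014 ]
tile/pad [ 0.4164 -0.3372  0.014 ]
board [ 0.4772 -0.178   0.01  ]
board [ 0.4797 -0.3844  0.01  ]
board [ 0.3513 -0.3843  0.01  ]
board [ 0.3505 -0.1787  0.01  ]
```

Run:
```python
from h import *
D=lambda x,y,z:at('top0',135+(x-252)/2.8,220+(y-330)/2.8,z)
B=dict(left=[(349,398),(345,462)],mid=[(413,437),(410,488)],right=[(472,482),(467,550)])
for k,v in B.items(): print(k,D(*v[0],.02),D(*v[1],.02))
t=cv2.imread('pics/top0.png');s=cv2.imread('pics/side0.png')
sp={'a':(35,50,85,[-35.8,-9.8,16.2,42.2]),'b':(-30,60,75,[-40.4,-14.4,11.6,37.6]),'c':(12,40,90,[-22.8,3.2,29.2,55.2])}
cx={'L':(.4357,.3626),'M':(.4348,.3048),'R':(.4303,.245)}
th=-.029;R=np.array([[np.cos(th),-np.sin(th)],[np.sin(th),np.cos(th)]])
# overlays: side x2 crops
def draw(im,f,n,b,sg,k,x0,y0):
    c=sp[b]
    def W(x,z): p=np.array(cx[n])+R@np.array([sg*x/1000,0]); return proj(f,[*p,.104+z/1000])
    P=lambda x,z:tuple(int(i) for i in (W(x,z)-[x0,y0])*k)
    cv2.polylines(im,[np.array([P(c[0]-c[1]/2,0),P(c[0]-c[1]/2,-c[2]),P(c[0]+c[1]/2,-c[2]),P(c[0]+c[1]/2,0)])],False,(0,0,255),1)
    for h in c[3]: cv2.circle(im,P(h,20),3,(255,0,0),1)
k=4;out=[]
for cfg in ['Lb- Mc- Ra-','La+ Mc- Rb+']:
    a=cv2.resize(t[225:315,135:235],None,fx=k,fy=k,interpolation=3)
    b=cv2.resize(s[165:255,215:305],None,fx=k,fy=k,interpolation=3)
    if cfg:
        for q in cfg.split(): sg=1 if q[2]=='+' else -1; draw(a,'top0',q[0],q[1],sg,k,135,225); draw(b,'side0',q[0],q[1],sg,k,215,165)
    out.append(np.hstack([a,b]))
m=np.vstack(out);m=cv2.resize(m,None,fx=.83,fy=.83,interpolation=3);cv2.imwrite('pics/m2.png',m);print(m.shape)
```

```text
left [0.5054 0.3639 0.02  ] [0.4469 0.3628 0.02  ]
mid [0.4716 0.3024 0.02  ] [0.4255 0.3018 0.02  ]
right [0.4327 0.2462 0.02  ] [0.372  0.2469 0.02  ]
(598, 631, 3)
```

View pics/m2.png

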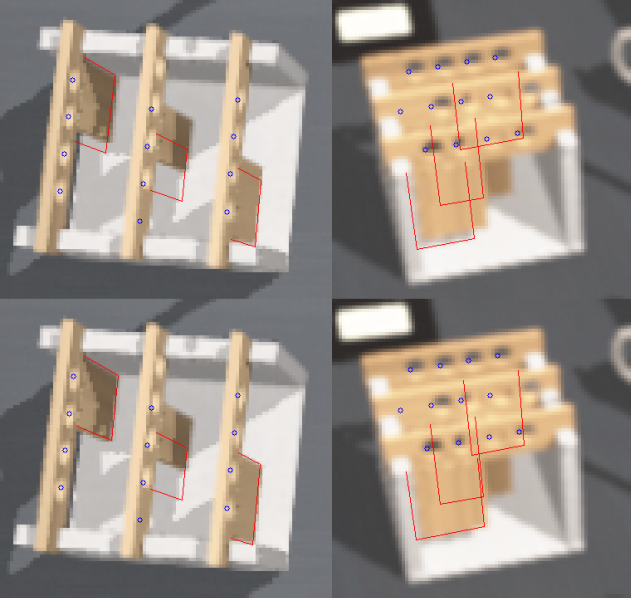

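Call:
arm_command(rows=[[[30,1,-1,1,0],[30,1,-1,1,0],[30,0,-1,0,0],[30,0,-1,0,0],[30,0,0,0,0],[30,0,0,0,0],[30,0,0,0,0],[30,0,0,0,0],[30,0,0,0,0],[30,0,0,0,0]]], newtons=60)

```text
t: 1.4
eef_pos: [0.3765, 0.4106, 0.3033]
tool_rot: [-0.0, 0.232, 0.973, -0.0]
contact_force: [0.4, 0.3, -0.4]
gripper_width: 0.351
grasp_force: 0.0
```

Call:
arm_command(rows=[[[30,0.2,-0.2,-0.2,1],[30,0.2,-0.2,-0.2,1],[30,0.2,-0.2,-0.2,1],[30,0.09,-0.2,-0.28,1],[30,0,0,0,1],[30,0,0,0,0.5],[30,0,0,0,0],[30,0,0,0,0],[30,0,0,0,0],[30,0,0,0,0]]])

```text
t: 2.65
eef_pos: [0.4179, 0.3624, 0.2507]
tool_rot: [-0.0, 0.014, 1.0, -0.0]
contact_force: [-0.4, 0.2, -0.4]
gripper_width: 0.347
grasp_force: 0.0
```

Run:
```python
from h import *
o=get_obs(); print(o['eef_pos'],o['q'].round(2),o['tool_rot'])
shot('wrist','w1')
```

```text
[0.41788514 0.36237403 0.25068471] [-0.86  0.26  0.04  1.83 -0.01  1.05  0.73] [-9.05798612e-06  1.39458136e-02  9.99902752e-01 -6.47249941e-07]
```

View pics/w1.png

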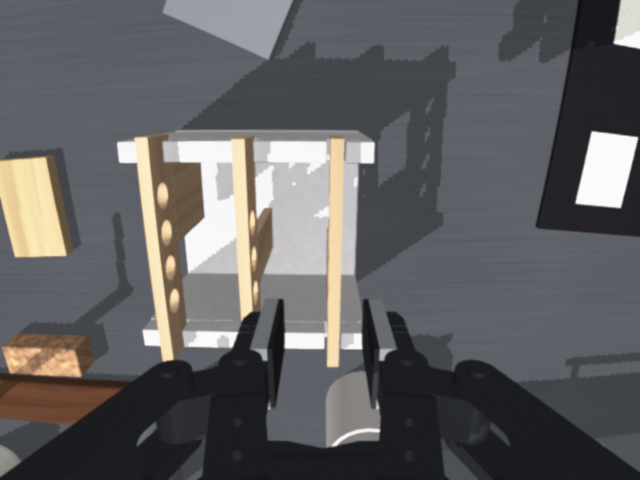

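Run:
```python
from h import *
for p in[(337,137),(333,366),(243,140),(150,138),(172,362)]: print(at('w1',*p,.14))
print([proj('w1',[.4179,.3624,.2507+.0187+s]) for s in(0,)])
# holes of right bar at z~.124 centre, face y
for p in[(163,196),(167,232),(171,267),(175,300)]: print(at('w1',*p,.124))
```

```text
[0.3567 0.3727 0.14  ]
[0.5178 0.3671 0.14  ]
[0.3567 0.3158 0.14  ]
[0.3531 0.2582 0.14  ]
[0.5125 0.2493 0.14  ]
[array([322.8, 343.4])]
[0.3927 0.2551 0.124 ]
[0.418  0.2544 0.124 ]
[0.4441 0.2535 0.124 ]
[0.47   0.2526 0.124 ]
```

Call:
arm_command(rows=[[[30,0,0.11,-0.4,0],[30,0,0,-0.5,0],[30,0,0,-0.5,0],[30,0,0,0,0],[30,0,0,0,0],[30,0,0,0,0],[30,0,0,0,0],[30,0,0,0,0],[30,0,0,0,0],[30,0,0,0,0]]])

```text
t: 3.95
eef_pos: [0.4179, 0.3689, 0.1667]
tool_rot: [-0.0, 0.014, 1.0, -0.0]
contact_force: [-0.8, -0.5, -0.7]
gripper_width: 0.349
grasp_force: 0.0
```

Run:
```python
from h import *
o=get_obs(); print(o['eef_pos'])
im=shot('wrist','w2')
P=o['eef_pos']; print(proj('w2',[*P[:2],P[2]+.0187]),proj('w2',[P[0],P[1],.14]),proj('w2',[P[0],.369,.14]),proj('w2',[P[0],.3625,.14]))
cv2.imwrite('pics/c2.png',cv2.resize(im[150:480,120:520,::-1],None,fx=1.5,fy=1.5,interpolation=3))
```

```text
[0.4179463  0.36889936 0.16668873]
[322.6 343.4] [322.7 289. ] [322.9 289. ] [308.5 289.4]
```

View pics/c2.png

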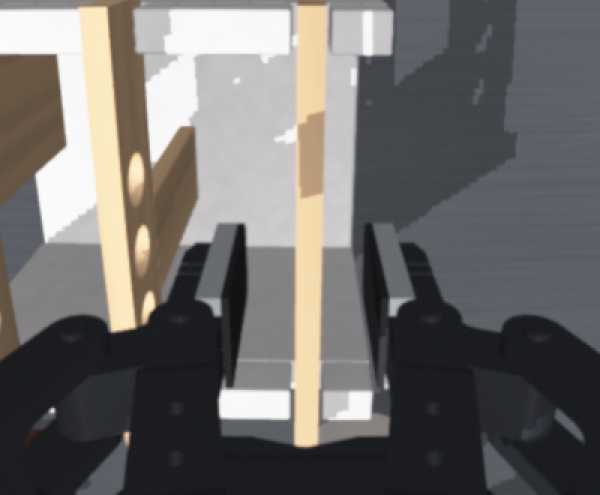

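Call:
arm_command(rows=[[[30,0,0.03,-0.35,0],[30,0,0,-0.3,0],[30,0,0,-0.3,0],[30,0,0,0,0],[0,0,0,0,0],[0,0,0,0,0],[0,0,0,0,0],[0,0,0,0,0],[0,0,0,0,0],[0,0,0,0,0]]], newtons=60)

```text
t: 5.25
eef_pos: [0.4182, 0.371, 0.1102]
tool_rot: [0.0, 0.014, 1.0, 0.0]
contact_force: [-0.4, -1.7, 5.4]
gripper_width: 0.088
grasp_force: 59.0
```

Call:
arm_command(rows=[[[0,0,0,0.3,0],[0,0,0,0.8,0],[0,0,0,0.8,0],[0,0,0,0.8,0],[0,0,0,0,0],[0,0,0,0,0],[0,0,0,0,0],[0,0,0,0,0],[0,0,0,0,0],[0,0,0,0,0]]])

```text
t: 6.5
eef_pos: [0.4179, 0.3707, 0.2714]
tool_rot: [-0.0, 0.014, 1.0, -0.0]
contact_force: [0.5, -0.1, -1.3]
gripper_width: 0.086
grasp_force: 58.8
```

Call:
arm_command(rows=[[[0,0.1,-0.1,0.1,-1],[0,0.1,-0.3,0,-1],[0,0.1,-0.3,0,-1],[0,0.1,-0.3,0,-1],[0,0.1,-0.3,0,-1],[0,0.1,-0.3,0,-1],[0,0.1,-0.3,0,-1],[0,0.1,-0.3,0,-1],[0,0.1,-0.3,0,-1],[0,0.1,-0.2,0,-1]]])

```text
t: 7.75
eef_pos: [0.4782, 0.2077, 0.2777]
tool_rot: [0.0, 0.404, 0.915, 0.0]
contact_force: [0.5, 0.2, -1.9]
gripper_width: 0.078
grasp_force: 58.6
```

Call:
arm_command(rows=[[[0,0,0,0,-1],[0,0,0,0,-1],[0,0,0,0,-1],[0,0,0,0,-1],[0,0,0,0,-1],[0,0,0,0,-1],[0,0,0,0,-1],[0,0,0,0,-1],[0,0,0,0,-1],[0,0.2,-0.1,0,-0.76]]])

```text
t: 9.0
eef_pos: [0.4898, 0.2032, 0.2777]
tool_rot: [-0.0, 0.721, 0.693, 0.0]
contact_force: [1.1, 0.1, -1.5]
gripper_width: 0.085
grasp_force: 58.6
```

Run:
```python
from h import *
o=get_obs(); print(o['eef_pos'],o['q'].round(2),o['tool_rot'].round(4))
w=shot('wrist','w3');s=shot('side','s3');t=shot('top','t3')
a=cv2.resize(s[130:290,240:440],(600,480),interpolation=3)[:, :400+200]
m=np.zeros((600,800,3),np.uint8)
m[:300,:400]=cv2.resize(w,(400,300),interpolation=cv2.INTER_AREA)
m[:300,400:]=cv2.resize(s[130:280,240:440],(400,300),interpolation=3)
m[300:,:400]=cv2.resize(t[130:280,170:370],(400,300),interpolation=3)
cv2.imwrite('pics/m3.png',m[:,:,::-1])
```

```text
[0.48983245 0.20320005 0.27772273] [-0.8   0.19  0.34  1.86 -0.07  1.1  -0.47] [-2.000e-04  7.206e-01  6.934e-01  1.000e-04]
```

View pics/m3.png

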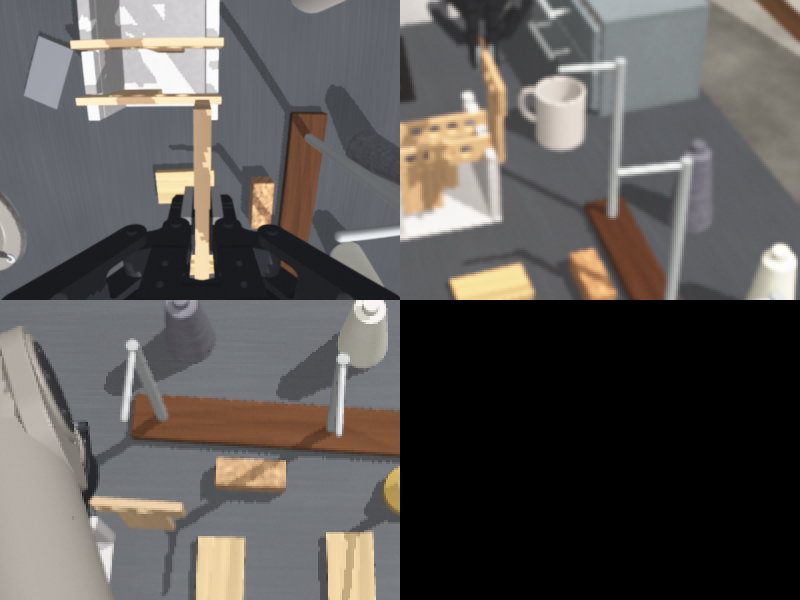

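```bash
cat >> h.py <<'E'
def tri(*fuv):
    A=np.zeros((3,3));b=np.zeros(3)
    for f,u,v in fuv:
        o,d=ray(f,u,v);d=d/np.linalg.norm(d);M=np.eye(3)-np.outer(d,d);A+=M;b+=M@o
    return np.linalg.solve(A,b).round(4)
E
python3 - <<'E'
from h import *
print('pred end',proj('t3',[.4861,.1045,.3077]),'obs',(170+184/2,130+(507-300)/2),at('t3',262,233.5,.3077))
print('tip tri',tri(('top0',220+40/3.3,140+163/3.3),('side0',319.5,164)),at('top0',220+40/3.3,140+163/3.3,.2765))
print('tip wrist pred',proj('w3',[.581,.167,.2765]),'obs white bar', proj('w3',[.5717,-.0523,.2765]),'post0 top',proj('w3',[.66,.164,.278]))
print(proj('side0',[.581,.167,.2765]),proj('side0',[.581,.175,.2765]),proj('s3',[.4861,.1045,.3077]))
# magnified crops for subpixel
t=cv2.imread('pics/t3.png');s=cv2.imread('pics/s3.png');w=cv2.imread('pics/w3.png')
m=np.zeros((560,800,3),np.uint8)
c=lambda im,x,y,w,h,k:cv2.resize(im[y:y+h,x:x+w],None,fx=k,fy=k,interpolation=cv2.INTER_CUBIC)
m[:280,:400]=c(t,210,145,80,56,5);m[:280,400:]=c(t,210,205,80,56,5);m[280:,:400]=c(s,260,130,100,70,4);m[280:,400:]=c(w,540,340,100,70,4)
cv2.imwrite('pics/m4.png',m)
E
```

```text
pred end [258.6 233. ] obs (262.0, 233.5) [0.4853 0.0979 0.3077]
tip tri [0.5814 0.1662 0.2804] [0.581  0.1671 0.2765]
tip wrist pred [536.2 380.9] obs white bar [459.6 643.2] post0 top [693.2 372.8]
[318.7 165.4] [317.7 163.8] [289.  174.2]
```

View pics/m4.png

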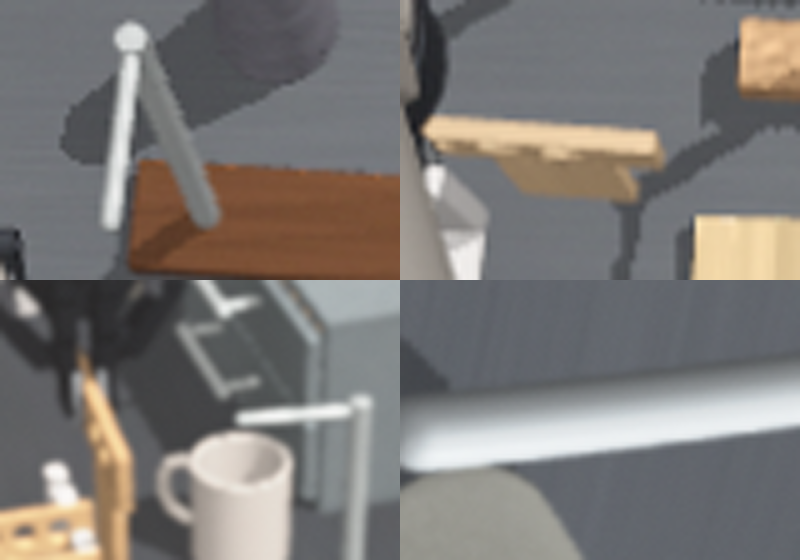

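Run:
```python
from h import *
w=cv2.imread('pics/w3.png')
g=w[340:420,500:640].astype(int).mean(2)
for u in (530,534,538,542,546,560,580,600,620):
    col=w[340:420,u].mean(1); b=np.where(col>150)[0]; print(u,340+b.min() if len(b) else None,340+b.max() if len(b) else None)
for z in(.2765,.28): print(at('w3',541,381,z))
for y in(.167,.173):print(y,proj('w3',[.581,y,.2765]),proj('side0',[.581,y,.2765]),proj('top0',[.581,y,.2765]))
print(proj('w3',[.4861,.1045,.3077]), 'tri w+s',tri(('w3',538,381),('side0',320,164.5)))
cv2.imwrite('pics/m5.png',cv2.resize(w[150:480,250:420],(412,800),interpolation=3)[:600])
```

```text
530 None None
534 None None
538 None None
542 378 397
546 375 399
560 373 401
580 371 419
600 369 381
620 367 378
[0.5832 0.1668 0.2765]
[0.5811 0.1695 0.28  ]
0.167 [536.2 380.9] [318.7 165.4] [232.2 189.4]
0.173 [538.3 369.3] [317.9 164.2] [229.2 189.3]
[322.9 557.4] tri w+s [0.5831 0.1671 0.2775]
```

View pics/m5.png

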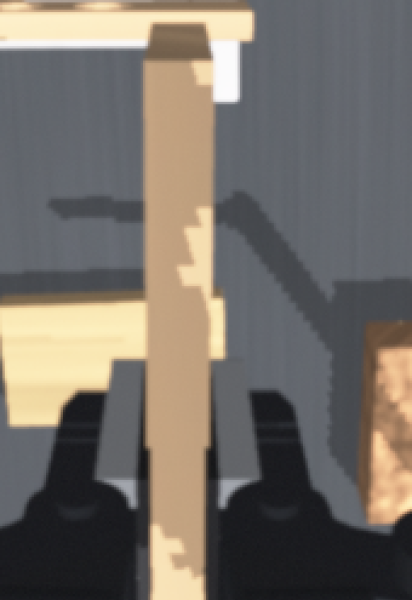

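Run:
```python
from h import *
for s in (.058,.061,.064,.067):print(s,proj('w3',[.4898+.038*s,.2032+s,.3077]))
print(at('w3',323.4,174,.3077),np.load('pics/w3.npz')['E'][:3,3])
print('tip',at('w3',540,388,.2765),'pin',at('w3',600,375,.2740))
```

```text
0.058 [322.6 183.4]
0.061 [322.6 172.6]
0.064 [322.6 161.7]
0.067 [322.6 150.6]
[0.4923 0.2638 0.3077] [0.49297138 0.28133192 0.42169084]
tip [0.5834 0.163  0.2765] pin [0.613  0.1654 0.274 ]
```

Call:
arm_command(rows=[[[0,0,0.03,-0.25,0],[0,0.4,0,0,0],[0,0.4,0,0,0],[0,0.3,0,0,0],[0,0.2,0,0,0],[0,0.15,0,0,0],[0,0.15,0,0,0],[0,0.1,0,0,0],[0,0,0,0,0],[0,0,0,0,0]]])

```text
t: 10.4
eef_pos: [0.5916, 0.2046, 0.2627]
tool_rot: [-0.0, 0.72, 0.694, -0.0]
contact_force: [0.4, 0.0, -0.5]
gripper_width: 0.085
grasp_force: 58.8
```

Run:
```python
from h import *
o=get_obs(); print(o['eef_pos'],o['contact_force'].round(1),o['torque'].round(2))
s=shot('side','s5');t=shot('top','t5');w=shot('wrist','w5')
m=np.zeros((600,800,3),np.uint8)
m[:300,:400]=cv2.resize(s[140:200,280:360],(400,300),interpolation=3)
m[:300,400:]=cv2.resize(t[160:220,205:285],(400,300),interpolation=3)
m[300:,:400]=cv2.resize(w[240:480,300:620],(400,300),interpolation=3)
cv2.imwrite('pics/m6.png',m[:,:,::-1])
```

```text
[0.59164255 0.20461988 0.26266161] [ 0.4  0.  -0.5] [ 0.03  0.05 -0.03]
```

View pics/m6.png

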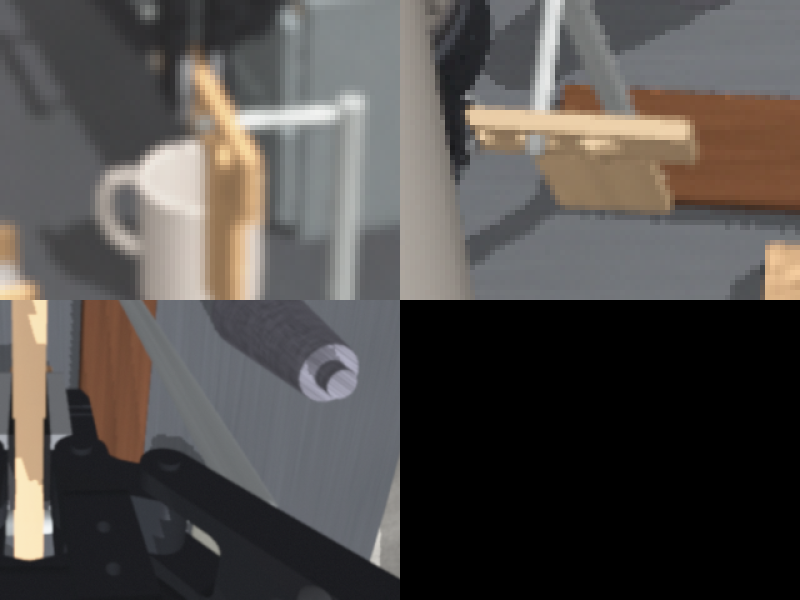

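Call:
arm_command(rows=[[[0,0.2,-0.01,-0.01,0],[0,0.2,-0.01,-0.02,0],[0,0.1,0,-0.02,0],[0,0,0,-0.05,0],[0,0,0,-0.04,0],[0,0,0,0,0],[15,0,0,0,0],[20,0,0,0,0],[28,0,0,0,0],[28,0,0,0,0]]])

```text
t: 11.8
eef_pos: [0.6219, 0.2034, 0.2542]
tool_rot: [-0.0, 0.72, 0.694, -0.0]
contact_force: [-0.2, 0.4, 0.5]
gripper_width: 0.33
grasp_force: 0.0
```

Call:
arm_command(rows=[[[28,0,0,0.3,0],[28,0,0,0.4,0],[28,0,0,0.5,0],[28,0,0,0.5,0],[28,-0.5,0,0.3,0],[28,-0.9,0,0,0],[28,-0.9,0,0,0],[28,-0.5,0.5,0,0],[28,0,0.5,0,0],[28,0,0,0,0]]])

```text
t: 13.05
eef_pos: [0.4532, 0.2658, 0.3756]
tool_rot: [-0.0, 0.719, 0.695, 0.001]
contact_force: [-0.4, -0.1, -0.6]
gripper_width: 0.33
grasp_force: 0.0
```

Run:
```python
from h import *
o=get_obs(); print(o['eef_pos'],o['q'].round(2))
s=shot('side','s6');t=shot('top','t6')
m=np.zeros((300,800,3),np.uint8)
m[:300,:400]=cv2.resize(s[140:230,270:390],(400,300),interpolation=3)
m[:300,400:]=cv2.resize(t[150:225,195:295],(400,300),interpolation=3)
cv2.imwrite('pics/m7.png',m[:,:,::-1])
```

```text
[0.45319549 0.26583959 0.37556933] [-0.91  0.11  0.29  1.73 -0.03  1.3  -0.65]
```

View pics/m7.png

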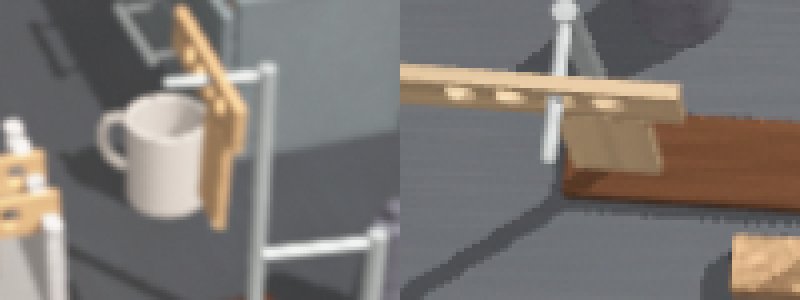

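Call:
arm_command(rows=[[[30,-0.1,0.1,0,1],[30,-0.1,0.1,0,1],[30,-0.1,0.1,0,1],[30,-0.1,0.1,0,1],[30,-0.1,0.1,0,1],[30,-0.1,0.1,0,1],[30,-0.1,0.1,0,1],[30,-0.1,0.07,0,1],[30,0,0,0,1],[30,0,0,0,1]]])

```text
t: 14.4
eef_pos: [0.4068, 0.3082, 0.3748]
tool_rot: [0.0, 0.393, 0.919, 0.0]
contact_force: [1.0, 1.1, 0.2]
gripper_width: 0.352
grasp_force: 0.0
```

Call:
arm_command(rows=[[[30,0,0,-0.3,1],[30,0,0,-0.3,1],[30,0,0,-0.3,1],[30,0,0,-0.3,1],[30,0,0,-0.3,1],[30,0,0,-0.3,1],[30,0,0,-0.3,1],[30,0,0,-0.3,1],[30,0,0,-0.2,1],[30,0,0,-0.16,0.76]]])

```text
t: 15.65
eef_pos: [0.4069, 0.3082, 0.2087]
tool_rot: [0.0, 0.014, 1.0, -0.0]
contact_force: [-0.1, -0.5, 0.2]
gripper_width: 0.353
grasp_force: 0.0
```

Run:
```python
from h import *
o=get_obs(); P=o['eef_pos'];print(P,o['tool_rot'].round(3))
im=shot('wrist','w7').astype(int)
hsv=cv2.cvtColor(im.astype(np.uint8),cv2.COLOR_RGB2HSV)
m=((hsv[...,0]>8)&(hsv[...,0]<28)&(hsv[...,1]>60)).astype(int)
for v in (120,160,200,240,280):
    r=np.flatnonzero(np.diff(np.r_[0,m[v],0])); seg=[(a,b) for a,b in zip(r[::2],r[1::2]) if b-a>5]
    print(v,seg,[tuple(at('w7',(a+b)/2,v,.14)[:2]) for a,b in seg][:4])
```

```text
[0.40692552 0.30819234 0.20865024] [ 0.     0.014  1.    -0.   ]
120 [] []
160 [(np.int64(204), np.int64(233)), (np.int64(322), np.int64(336))] [(np.float64(0.3526), np.float64(0.2561)), (np.float64(0.3544), np.float64(0.3128))]
200 [(np.int64(221), np.int64(255))] [(np.float64(0.3739), np.float64(0.2644))]
240 [(np.int64(42), np.int64(111)), (np.int64(223), np.int64(256))] [(np.float64(0.3934), np.float64(0.1703)), (np.float64(0.396), np.float64(0.2633))]
280 [(np.int64(52), np.int64(119)), (np.int64(226), np.int64(239))] [(np.float64(0.4177), np.float64(0.1705)), (np.float64(0.4194), np.float64(0.2572))]
```

Call:
arm_command(rows=[[[30,-0.03,0.05,-0.4,0],[30,0,0,-0.5,0],[30,0,0,-0.4,0],[30,0,0,-0.34,0],[30,0,0,0,0],[0,0,0,0,0],[0,0,0,0,0],[0,0,0,0,0],[0,0,0,0,0],[0,0,0,0,0]]])

```text
t: 16.95
eef_pos: [0.4051, 0.3127, 0.1115]
tool_rot: [0.001, 0.014, 1.0, 0.001]
contact_force: [0.2, -2.1, 6.9]
gripper_width: 0.079
grasp_force: 59.4
```

Call:
arm_command(rows=[[[0,0,0,0.3,0],[0,0,0,0.8,0],[0,0,0,0.8,0],[0,0,0,0.9,0],[0,0,0,0,0],[0,0,0,0,0],[0,0,0,0,0],[0,0,0,0,-1],[0,0,0,0,-1],[0,0,0,0,-1]]])

```text
t: 18.2
eef_pos: [0.4035, 0.312, 0.2768]
tool_rot: [-0.001, 0.135, 0.991, -0.001]
contact_force: [1.1, 0.7, -2.3]
gripper_width: 0.076
grasp_force: 58.6
```

Call:
arm_command(rows=[[[0,0,-0.4,0,-1],[0,0,-0.6,0,-1],[0,0,-0.6,0,-1],[0,0,-0.6,0,-1],[0,0.1,-0.6,0,-1],[0,0.1,-0.6,0,-1],[0,0.1,-0.6,0,-1],[0,0.2,-0.6,0,-1],[0,0.2,-0.5,0,-1],[0,0.2,-0.4,0,-1]]])

```text
t: 19.45
eef_pos: [0.458, -0.0197, 0.2783]
tool_rot: [-0.0, 0.512, 0.859, 0.0]
contact_force: [0.0, 0.2, -1.8]
gripper_width: 0.081
grasp_force: 58.6
```

Call:
arm_command(rows=[[[0,0.2,0,0,-1],[0,0.2,0,0,-1],[0,0.1,0,0,-1],[0,0,0,0,-1],[0,0,0,0,-1],[0,0,0,0,-1],[0,0,0,0,-0.76],[0,0,0,0,0],[0,0,0,0,0],[0,0,0,0,0]]])

```text
t: 20.7
eef_pos: [0.4881, -0.0176, 0.2782]
tool_rot: [-0.0, 0.72, 0.694, -0.0]
contact_force: [0.3, -0.7, -1.6]
gripper_width: 0.08
grasp_force: 58.6
```

Run:
```python
from h import *
o=get_obs(); P=o['eef_pos'];print(P,o['tool_rot'].round(3),o['q'].round(2))
w=shot('wrist','w8');t=shot('top','t8');s=shot('side','s8')
print('pred ends top',[proj('t8',[P[0]-.038*a,P[1]-a,P[2]+.0285]) for a in(-.049,.111)])
print('pred ends wrist',[proj('w8',[P[0]-.038*a,P[1]-a,P[2]+.0285]) for a in(-.049,.111)],'pin tip w',proj('w8',[.5725,-.052,.2765]))
print('pin tip t,s',proj('t8',[.5717,-.0523,.2765]),proj('s8',[.5717,-.0523,.2765]))
m=np.zeros((600,800,3),np.uint8)
m[:300,:400]=cv2.resize(t[165:240,295:395],(400,300),interpolation=3)
m[:300,400:]=cv2.resize(s[190:280,320:440],(400,300),interpolation=3)
m[300:,:400]=cv2.resize(w[100:280,220:460],(400,300),interpolation=3)
m[300:,400:]=cv2.resize(w[330:480,440:640],(400,300),interpolation=3)
cv2.imwrite('pics/m8.png',m[:,:,::-1])
```

```text
[ 0.4881373  -0.01756633  0.27823269] [-0.     0.72   0.694 -0.   ] [-0.58  0.12  0.53  1.96 -0.07  1.08 -0.05]
pred ends top [array([296.4, 232.2]), array([378.5, 237.7])]
pred ends wrist [array([322.9, 213.5]), array([322.6, 571.1])] pin tip w [521.2 378. ]
pin tip t,s [339.4 197. ] [347.1 216.9]
```

View pics/m8.png

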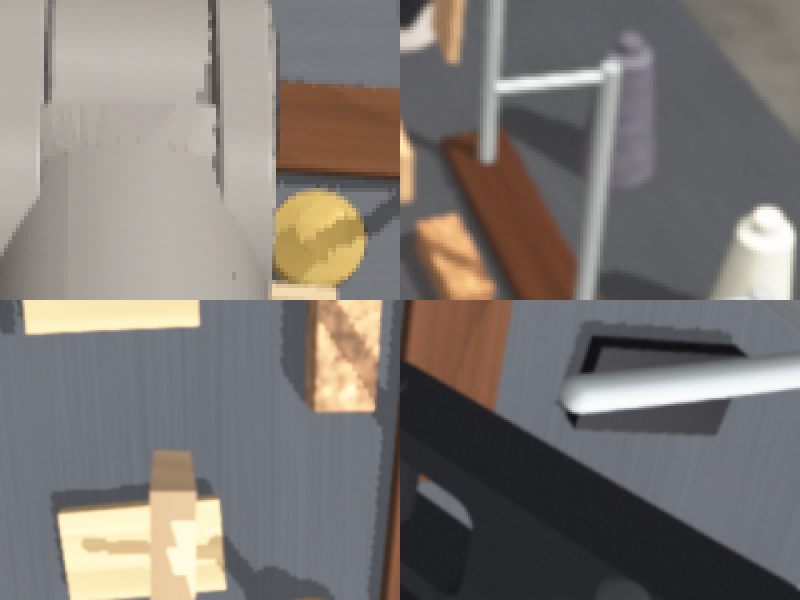

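Call:
arm_command(rows=[[[0,0,0.02,-0.24,0],[0,0.4,0,0,0],[0,0.4,0,0,0],[0,0.3,0,0,0],[0,0.13,0,0,0],[0,0.1,0,0,0],[0,0.1,0,0,0],[0,0.1,0,0,0],[0,0,0,0,0],[0,0,0,0,0]]])

```text
t: 22.1
eef_pos: [0.5797, -0.0163, 0.2639]
tool_rot: [-0.0, 0.72, 0.694, -0.0]
contact_force: [-0.1, 0.2, -1.6]
gripper_width: 0.078
grasp_force: 58.8
```

Run:
```python
from h import *
o=get_obs(); P=o['eef_pos'];print(P,o['contact_force'].round(2),o['torque'].round(3))
```

```text
[ 0.57973451 -0.01632151  0.2638754 ] [-0.07  0.22 -1.58] [ 0.016 -0.074 -0.044]
```

Call:
arm_command(rows=[[[0,0.2,-0.01,-0.01,0],[0,0.2,-0.01,-0.02,0],[0,0.13,0,-0.02,0],[0,0,0,-0.05,0],[0,0,0,-0.04,0],[0,0,0,0,0],[15,0,0,0,0],[20,0,0,0,0],[28,0,0,0,0],[28,0,0,0,0]]])

```text
t: 23.35
eef_pos: [0.6117, -0.0175, 0.2554]
tool_rot: [-0.0, 0.72, 0.694, -0.0]
contact_force: [0.2, -0.1, -0.8]
gripper_width: 0.329
grasp_force: 0.0
```

Call:
arm_command(rows=[[[28,0,0,0.3,0],[28,0,0,0.4,0],[28,0,0,0.5,0],[28,0,0,0.5,0],[28,-0.5,0,0.3,0],[28,-0.9,0,0,0],[28,-0.9,0.2,0,0],[28,-0.5,0.8,0,1],[28,0,0.9,0,1],[28,0,0.9,0,1]]])

```text
t: 24.6
eef_pos: [0.4436, 0.1517, 0.3775]
tool_rot: [0.0, 0.631, 0.775, 0.002]
contact_force: [-0.1, -0.3, 0.3]
gripper_width: 0.33
grasp_force: 0.0
```

Run:
```python
from h import *
o=get_obs(); P=o['eef_pos'];print(P,o['tool_rot'].round(3))
s=shot('side','s9');t=shot('top','t9');w=shot('wrist','w9')
m=np.zeros((600,800,3),np.uint8)
m[:300,:400]=cv2.resize(s[140:260,290:450],(400,300),interpolation=3)
m[:300,400:]=cv2.resize(t[145:235,265:385],(400,300),interpolation=3)
m[300:,:400]=cv2.resize(w,(400,300),interpolation=cv2.INTER_AREA)
m[300:,400:]=cv2.resize(t[140:365,220:520],(400,300),interpolation=3)
cv2.imwrite('pics/m9.png',m[:,:,::-1])
```

```text
[0.44361234 0.15172192 0.3774616 ] [0.    0.631 0.775 0.002]
```

View pics/m9.png

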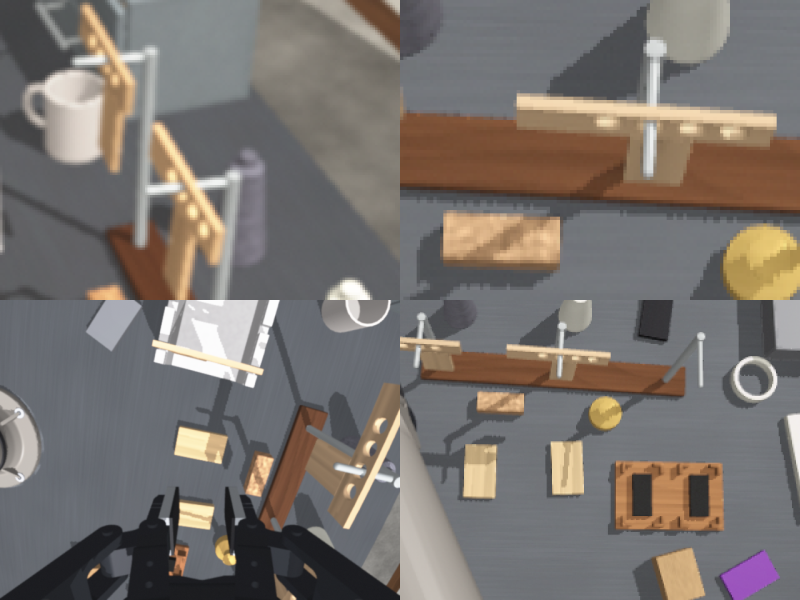

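Call:
arm_command(rows=[[[30,0.16,0.2,0,1],[30,0,0.2,0,1],[30,0,0.2,0,1],[30,0,0.2,0,1],[30,0,0.2,0,1],[30,0,0.2,0,1],[30,0,0.2,0,1],[30,0,0.2,0,1],[30,0,0.04,0,1],[30,0,0,-0.29,1]]])

```text
t: 26.0
eef_pos: [0.4548, 0.2482, 0.3601]
tool_rot: [0.001, 0.28, 0.96, 0.001]
contact_force: [0.5, -0.2, -0.3]
gripper_width: 0.353
grasp_force: 0.0
```

Call:
arm_command(rows=[[[30,0,0,-0.3,1],[30,0,0,-0.3,1],[30,0,0,-0.3,1],[30,0,0,-0.3,1],[30,0,0,-0.3,1],[30,0,0,-0.3,1],[30,0,0,-0.3,0.7],[30,0,0,-0.3,0],[30,0,0,-0.1,0],[30,0,0,0,0]]])

```text
t: 27.25
eef_pos: [0.4538, 0.2483, 0.2086]
tool_rot: [0.0, 0.017, 1.0, -0.0]
contact_force: [-0.9, -0.6, -0.8]
gripper_width: 0.35
grasp_force: 0.0
```

```bash
cat > bar.py <<'E'
from h import *
def segs(f,rows,z,x0=0,x1=640):
    im=cv2.imread(f'pics/{f}.png'); hsv=cv2.cvtColor(im,cv2.COLOR_BGR2HSV)
    m=((hsv[...,0]>8)&(hsv[...,0]<28)&(hsv[...,1]>60)).astype(int)
    for v in rows:
        r=np.flatnonzero(np.diff(np.r_[0,m[v,x0:x1],0]))+x0
        print(v,[(int(a),int(b),*map(float,at(f,(a+b)/2,v,z)[:2])) for a,b in zip(r[::2],r[1::2]) if b-a>5])
E
python3 - <<'E'
from bar import *
o=get_obs(); P=o['eef_pos'];print(P,o['tool_rot'].round(3))
shot('wrist','w10')
segs('w10',[60,90,100,110,120,130,160,200,240,270],.14,200,450)
print(proj('w10',[.3535,.2525,.14]),proj('w10',[.43,.25,.14]))
E
```

```text
[0.45383119 0.24831773 0.20857661] [ 0.     0.017  1.    -0.   ]
60 [(316, 334, 0.3531, 0.2528)]
90 [(317, 332, 0.367, 0.2521)]
100 [(317, 333, 0.3718, 0.2522)]
110 [(318, 332, 0.3766, 0.2521)]
120 [(318, 331, 0.3814, 0.2517)]
130 [(318, 331, 0.3863, 0.2515)]
160 [(318, 331, 0.4013, 0.251)]
200 [(318, 331, 0.4221, 0.2503)]
240 [(317, 331, 0.4441, 0.2493)]
270 [(317, 332, 0.4616, 0.249)]
[324.4  61. ] [324.4 214.6]
```

Call:
arm_command(rows=[[[30,0,0.015,-0.4,0],[30,0,0,-0.5,0],[30,0,0,-0.4,0],[30,0,0,-0.35,0],[30,0,0,0,0],[0,0,0,0,0],[0,0,0,0,0],[0,0,0,0,0],[0,0,0,0,0],[0,0,0,0,0]]])

```text
t: 28.55
eef_pos: [0.4543, 0.2504, 0.1104]
tool_rot: [0.001, 0.016, 1.0, 0.001]
contact_force: [-1.6, -0.5, 7.6]
gripper_width: 0.085
grasp_force: 59.2
```

Run:
```python
from h import *
im=cv2.imread('pics/w10.png');hsv=cv2.cvtColor(im,cv2.COLOR_BGR2HSV)
m=((hsv[...,0]>8)&(hsv[...,0]<28)&(hsv[...,1]>60))
for u in(321,325,328):
    b=np.flatnonzero(m[:150,u]); print(u,b.min(),at('w10',u,float(b.min()),.14), im[b.min()-3:b.min()+12:2,u].tolist())
o=get_obs(); P=o['eef_pos'];print(P)
```

```text
321 58 [0.3521 0.2509 0.14  ] [[94, 89, 85], [108, 115, 123], [172, 215, 239], [182, 225, 246], [182, 225, 246], [182, 226, 246], [182, 226, 246], [182, 226, 246]]
325 58 [0.3521 0.2529 0.14  ] [[94, 88, 84], [108, 113, 122], [173, 216, 238], [184, 227, 246], [184, 227, 246], [183, 227, 246], [184, 227, 246], [183, 227, 246]]
328 58 [0.3522 0.2543 0.14  ] [[90, 85, 82], [98, 107, 116], [173, 217, 238], [187, 228, 247], [186, 228, 246], [185, 228, 246], [185, 228, 247], [185, 228, 246]]
[0.45429961 0.25037782 0.11043193]
```

Call:
arm_command(rows=[[[0,0,0,0.3,0],[0,0,0,0.8,0],[0,0,0,0.8,0],[0,0,0,0.9,0],[0,0,0,0,0],[0,0,0,0,0],[0,0,0,0,0],[0,0,-0.5,0,-1],[0,0,-0.7,0,-1],[0,0,-0.8,0,-1]]])

```text
t: 29.8
eef_pos: [0.4527, 0.1276, 0.2761]
tool_rot: [-0.001, 0.138, 0.99, -0.001]
contact_force: [0.6, 0.4, -1.2]
gripper_width: 0.082
grasp_force: 58.6
```

Call:
arm_command(rows=[[[0,0,-0.8,0,-1],[0,0,-0.8,0,-1],[0,0,-0.8,0,-1],[0,0,-0.8,0,-1],[0,0,-0.8,0,-1],[0,0,-0.8,0,-1],[0,0,-0.8,0,-1],[0,0.1,-0.8,0,-1],[0,0.2,-0.5,0,-1],[0,0.2,-0.36,0,-1]]])

```text
t: 31.05
eef_pos: [0.4817, -0.3082, 0.2763]
tool_rot: [-0.001, 0.514, 0.858, -0.001]
contact_force: [0.5, -0.5, -0.9]
gripper_width: 0.081
grasp_force: 58.6
```

Call:
arm_command(rows=[[[0,0,0,0,-1],[0,0,0,0,-1],[0,0,0,0,-1],[0,0,0,0,-1],[0,0,0,0,-1],[0,0,0,0,-1],[0,0,0,0,-0.65],[0,0,0,0,0],[0,0,0,0,0],[0,0,0,0,0]]])

```text
t: 32.3
eef_pos: [0.483, -0.3059, 0.2769]
tool_rot: [-0.0, 0.719, 0.695, -0.0]
contact_force: [-0.2, -0.3, -0.8]
gripper_width: 0.083
grasp_force: 58.6
```

Run:
```python
from bar import *
o=get_obs(); P=o['eef_pos'];print(P,o['tool_rot'].round(4),o['q'].round(2))
w=shot('wrist','w11')
end=[P[0]+.038*.102,P[1]+.102,P[2]+.0296]
print('end pred',proj('w11',end),'tip pred',proj('w11',[.5639,-.2715,.2765]))
im=w.astype(int); 
g=im.mean(2)
u0,v0=proj('w11',[.5639,-.2715,.2765]).astype(int)
for u in range(u0-8,min(u0+60,640),6):
    c=g[max(v0-30,0):v0+40,u]; print(u,max(v0-30,0),c[::2].astype(int).tolist())
```

```text
[ 0.48302986 -0.30591694  0.27692238] [-1.00e-04  7.19e-01  6.95e-01 -1.00e-04] [-0.22  0.35  0.87  1.8  -0.29  1.13  0.71]
end pred [324.5  12.4] tip pred [536.5 226.3]
528 196 [121, 122, 123, 122, 122, 123, 122, 122, 122, 122, 122, 123, 122, 123, 123, 124, 123, 124, 123, 125, 124, 124, 123, 124, 124, 125, 124, 124, 124, 124, 124, 123, 124, 123, 124]
534 196 [124, 124, 123, 124, 124, 124, 124, 123, 122, 124, 122, 123, 122, 121, 121, 122, 123, 122, 123, 124, 124, 124, 124, 125, 126, 126, 127, 127, 126, 127, 128, 128, 129, 127, 128]
540 196 [121, 120, 121, 121, 122, 123, 124, 123, 124, 120, 123, 134, 142, 146, 153, 161, 166, 167, 150, 126, 123, 122, 122, 121, 122, 123, 123, 123, 123, 123, 124, 124, 123, 124, 124]
546 196 [118, 119, 119, 120, 120, 120, 122, 122, 120, 132, 156, 171, 186, 204, 220, 229, 234, 236, 232, 201, 122, 121, 122, 122, 122, 122, 122, 122, 124, 122, 123, 122, 123, 123, 122]
552 196 [120, 119, 120, 120, 119, 119, 119, 119, 119, 140, 169, 201, 223, 236, 245, 248, 252, 251, 246, 200, 124, 122, 122, 122, 122, 122, 122, 121, 121, 122, 121, 121, 122, 121, 121]
558 196 [1
[... 577 characters left out ...]
21, 121, 120, 122, 144, 174, 206, 226, 239, 247, 249, 252, 249, 242, 164, 121, 120, 118, 118, 117, 117, 118, 118, 119, 120, 120, 120, 120, 121, 121]
582 196 [120, 119, 118, 117, 118, 117, 117, 118, 121, 145, 175, 207, 228, 240, 247, 249, 251, 249, 241, 156, 121, 120, 120, 120, 120, 119, 119, 120, 120, 120, 121, 122, 123, 123, 124]
588 196 [120, 121, 120, 119, 119, 119, 118, 118, 117, 146, 176, 208, 228, 240, 247, 249, 251, 249, 239, 149, 120, 119, 118, 119, 118, 118, 119, 119, 120, 120, 121, 120, 120, 121, 121]
594 196 [123, 118, 118, 118, 119, 119, 119, 118, 117, 147, 177, 209, 228, 240, 247, 249, 251, 248, 237, 143, 120, 120, 118, 119, 118, 119, 119, 119, 120, 122, 122, 122, 122, 123, 122]
```

Call:
arm_command(rows=[[[0,0,-0.01,-0.23,0],[0,0.4,0,0,0],[0,0.4,0,0,0],[0,0.3,0,0,0],[0,0.1,0,0,0],[0,0.1,0,0,0],[0,0.1,0,0,0],[0,0.1,0,0,0],[0,0,0,0,0],[0,0,0,0,0]]])

```text
t: 33.6
eef_pos: [0.5731, -0.3065, 0.2633]
tool_rot: [-0.0, 0.719, 0.695, -0.0]
contact_force: [-0.5, -0.2, -0.6]
gripper_width: 0.083
grasp_force: 58.7
```

Run:
```python
from bar import *
o=get_obs(); P=o['eef_pos'];print(P,o['contact_force'].round(2),o['torque'].round(3))
shot('top','t12'); shot('side','s12')
im=cv2.imread('pics/w11.png');hsv=cv2.cvtColor(im,cv2.COLOR_BGR2HSV)
m=((hsv[...,0]>8)&(hsv[...,0]<28)&(hsv[...,1]>60))
for u in(320,324,328): print(u,np.flatnonzero(m[:60,u])[:3], im[0:30:3,u].tolist())
```

```text
[ 0.57310004 -0.30646115  0.26330601] [-0.48 -0.21 -0.63] [-0.051  0.    -0.003]
320 [] [[126, 120, 114], [127, 119, 115], [127, 121, 116], [127, 120, 116], [172, 197, 221], [227, 251, 255], [227, 251, 255], [227, 251, 255], [227, 251, 255], [227, 251, 255]]
324 [] [[127, 120, 116], [128, 120, 115], [129, 120, 117], [128, 120, 116], [173, 200, 221], [228, 252, 255], [228, 251, 255], [228, 252, 255], [227, 251, 255], [228, 252, 255]]
328 [] [[125, 118, 114], [124, 118, 113], [125, 117, 113], [126, 118, 114], [173, 199, 220], [229, 252, 255], [228, 252, 255], [229, 252, 255], [228, 252, 255], [228, 252, 255]]
```

Call:
arm_command(rows=[[[0,0.2,-0.01,-0.01,0],[0,0.2,-0.01,-0.02,0],[0,0.13,0,-0.02,0],[0,0,0,-0.05,0],[0,0,0,-0.05,0],[0,0,0,0,0],[15,0,0,0,0],[20,0,0,0,0],[28,0,0,0,0],[28,0,0,0,0]]])

```text
t: 34.95
eef_pos: [0.6051, -0.3076, 0.2542]
tool_rot: [-0.0, 0.719, 0.695, -0.0]
contact_force: [-0.6, 0.5, -0.8]
gripper_width: 0.324
grasp_force: 0.0
```

Call:
arm_command(rows=[[[28,0,0,0.3,0],[28,0,0,0.4,0],[28,0,0,0.5,0],[28,0,0,0.5,0],[28,-0.5,0,0.3,0],[28,-0.9,0,0,0],[28,-0.9,0,0,0],[28,-0.5,0,0,0],[85,0,0,0,0],[85,0,0,0,0]]])

```text
t: 36.2
eef_pos: [0.4381, -0.3075, 0.3752]
tool_rot: [0.001, 0.719, 0.695, 0.001]
contact_force: [-0.1, 0.3, -1.0]
gripper_width: 0.745
grasp_force: 0.0
```

```bash
cat > tiles.py <<'E'
from h import *
def tiles(f,x0,x1,y0,y1,z=.014):
    im=cv2.imread(f'pics/{f}.png');hsv=cv2.cvtColor(im,cv2.COLOR_BGR2HSV)
    m=((hsv[...,0]>12)&(hsv[...,0]<28)&(hsv[...,1]>50)&(hsv[...,2]>100)).astype(np.uint8)*255
    m=cv2.morphologyEx(m,cv2.MORPH_CLOSE,np.ones((5,5)))
    mm=np.zeros_like(m);mm[y0:y1,x0:x1]=m[y0:y1,x0:x1]
    for c in cv2.findContours(mm,cv2.RETR_EXTERNAL,cv2.CHAIN_APPROX_NONE)[0]:
        if cv2.contourArea(c)<300: continue
        w=np.array([at(f,*map(float,p[0]),z)[:2] for p in c],np.float32)
        r=cv2.minAreaRect(w*1000); print('px',c.reshape(-1,2).mean(0).round(0),'centre mm',np.round(r[0],1),'size',np.round(r[1],1),'ang',round(r[2],1))
E
python3 - <<'E'
from tiles import *
o=get_obs(); P=o['eef_pos'];print(P,o['tool_rot'].round(4),o['q'].round(2))
shot('top','t13');shot('side','s13');shot('wrist','w13')
for p in [(.603,-.272+.0656,.288),(.603,-.272-.0944,.288)]: print('b ends pred',proj('t13',p),proj('s13',p))
tiles('t13',230,400,235,330)
E
```

```text
[ 0.43810149 -0.30745178  0.37520803] [7.000e-04 7.187e-01 6.953e-01 6.000e-04] [-0.3   0.17  0.93  1.74 -0.14  1.31  0.63]
b ends pred [415.1 183.3] [391.4 255.3]
b ends pred [490.7 186.3] [432.5 316.1]
px [389. 286.] centre mm [ 416.6 -198. ] size [127.4  46.3] ang 0.0
px [280. 268.] centre mm [454.7  81.7] size [102.7  60.8] ang 0.1
px [345. 266.] centre mm [465.5 -83.3] size [99.6 60.9] ang 1.6
```

Call:
arm_command(rows=[[[75,-0.3,0.4,0,1],[75,0,0,0,1],[75,0,0,0,1],[75,0,0,0,1],[75,0,0,0,1],[75,0,0,0,1],[75,0,0,0,1],[75,0,0,0,1],[75,0,0,0,1],[75,0,0,0,1]]])

```text
t: 37.6
eef_pos: [0.4198, -0.2835, 0.3741]
tool_rot: [-0.0, 0.39, 0.921, -0.001]
contact_force: [-0.0, 0.5, 0.3]
gripper_width: 0.876
grasp_force: 0.0
```

Call:
arm_command(rows=[[[75,0,0,0,1],[75,0,0,0,1],[75,0,0,0,1],[75,0,0,0,1],[75,0,0,0,1],[75,0,0,0,1],[75,0,0,0,1],[75,0,0,0,1],[75,0,0,0,1],[75,0,0,0,1]]])

```text
t: 38.85
eef_pos: [0.4198, -0.2835, 0.3741]
tool_rot: [-0.001, 0.001, 1.0, -0.0]
contact_force: [-0.0, -0.5, -0.8]
gripper_width: 0.875
grasp_force: 0.0
```

```bash
cat > pads.py <<'E'
from h import *
def pads(f,z=.024,x0=0,x1=640,y0=0,y1=480,thr=50):
    im=cv2.imread(f'pics/{f}.png');m=(im.max(2)<thr).astype(np.uint8)*255
    mm=np.zeros_like(m);mm[y0:y1,x0:x1]=m[y0:y1,x0:x1]; mm=cv2.morphologyEx(mm,cv2.MORPH_OPEN,np.ones((3,3)))
    for c in cv2.findContours(mm,cv2.RETR_EXTERNAL,cv2.CHAIN_APPROX_NONE)[0]:
        if cv2.contourArea(c)<150: continue
        w=np.array([at(f,*map(float,p[0]),z)[:2] for p in c],np.float32); r=cv2.minAreaRect(w*1000)
        print('px',c.reshape(-1,2).mean(0).round(0),'mm',np.round(r[0],1),np.round(r[1],1),round(r[2],1))
E
python3 - <<'E'
from pads import *
o=get_obs(); P=o['eef_pos'];print(P,o['tool_rot'].round(4),o['q'].round(2))
shot('wrist','w14')
print('wells pred',proj('w14',[.4143,-.2264,.024]),proj('w14',[.4151,-.3364,.024]))
pads('w14'); print('top');pads('t13',x0=380,x1=470,y0=260,y1=315)
im=cv2.imread('pics/t13.png');hsv=cv2.cvtColor(im,cv2.COLOR_BGR2HSV)
m=((hsv[...,0]>12)&(hsv[...,0]<28)&(hsv[...,1]>50)&(hsv[...,2]>190))
for v in range(178,196,2):
    b=np.flatnonzero(m[v,395:505])+395; print(v,(b.min(),b.max(),len(b)) if len(b) else None)
E
```

```text
[ 0.41979186 -0.283527    0.37411801] [-5.e-04  8.e-04  1.e+00 -4.e-04] [-0.26  0.08  0.8   1.79 -0.06  1.3   2.12]
wells pred [370.7 171.6] [278.8 172.4]
px [575. 321.] mm [620.7  74. ] [199.    5.7] 87.5
px [354. 317.] mm [ 609.  -242.6] [130.7   5.4] 87.8
px [323. 420.] mm [ 773.3 -292.6] [ 352.5 1143.4] 0.1
px [281. 174.] mm [ 417.8 -333.9] [34.4 77.2] 89.8
px [372. 173.] mm [ 417.4 -224.6] [78.3 34.6] 0.3
top
178 None
180 (np.int64(416), np.int64(417), 2)
182 (np.int64(415), np.int64(444), 30)
184 (np.int64(420), np.int64(473), 54)
186 (np.int64(429), np.int64(489), 45)
188 (np.int64(430), np.int64(490), 26)
190 (np.int64(455), np.int64(469), 7)
192 None
194 None
```

Call:
arm_command(rows=[[[80,0.1,0.5,-0.3,0.35],[80,0.1,0.5,-0.4,0],[80,0.1,0.5,-0.4,0],[80,0.1,0.5,-0.4,0],[80,0.1,0.5,-0.4,0],[80,0.1,0.5,-0.4,0],[80,0.1,0.34,-0.4,0],[80,0.06,0,-0.4,0],[80,0,0,-0.4,0],[80,0,0,-0.2,0]]])

```text
t: 40.15
eef_pos: [0.4645, -0.0831, 0.1509]
tool_rot: [-0.001, -0.011, 1.0, -0.0]
contact_force: [-0.1, 0.3, 0.5]
gripper_width: 0.941
grasp_force: 0.0
```

Run:
```python
from tiles import *
o=get_obs(); P=o['eef_pos'];print(P,o['tool_rot'].round(4),o['q'].round(2))
shot('wrist','w15'); tiles('w15',0,640,0,400)
```

```text
[ 0.46451387 -0.08306608  0.15091795] [-1.100e-03 -1.140e-02  9.999e-01 -4.000e-04] [-0.45  0.28  0.58  2.14 -0.21  0.79  1.86]
px [523. 365.] centre mm [579.1  85.2] size [60.8 24.3] ang 53.2
px [432. 376.] centre mm [590.9   6.6] size [54.8 15.1] ang 22.0
px [235. 358.] centre mm [ 580.6 -148.3] size [50.5 85.9] ang 78.0
px [324. 223.] centre mm [466.9 -82.2] size [102.1  61.1] ang 3.1
px [549. 213.] centre mm [455.8  81.1] size [101.2  66.7] ang 0.3
```

Call:
arm_command(rows=[[[80,0.04,0.015,-0.5,0.25],[80,0,0,-0.6,0],[80,0,0,-0.6,0],[80,0,0,-0.5,0],[72,0,0,-0.2,0],[72,0,0,0,0],[72,0,0,-0.1,0],[50,0,0,0,0],[50,0,0,0,0],[50,0,0,0,0]]], newtons=40)

```text
t: 41.45
eef_pos: [0.4677, -0.0822, 0.0031]
tool_rot: [0.001, -0.022, 1.0, 0.0]
contact_force: [-1.1, 0.8, 6.3]
gripper_width: 0.687
grasp_force: 43.1
```

Call:
arm_command(rows=[[[50,0,0,0,0],[50,0,0,0,0],[50,0,0,0.2,0],[50,0,0,0.5,0],[50,0,0,0.5,0],[50,0,0,0.4,0],[50,0,0,0,0],[50,0,0,0,0],[50,0,0,0,0],[50,0,0,0,0]]])

```text
t: 42.7
eef_pos: [0.4666, -0.0824, 0.0976]
tool_rot: [-0.001, -0.022, 1.0, -0.0]
contact_force: [0.7, -0.2, -0.9]
gripper_width: 0.686
grasp_force: 43.7
```

Run:
```python
from tiles import *
o=get_obs(); P=o['eef_pos'];print(P,o['tool_rot'].round(4),o['gripper_width']*85)
shot('wrist','w16'); tiles('w16',150,500,0,400,z=P[2]+.014)
print(proj('w16',[P[0],P[1],P[2]+.014]))
```

```text
[ 0.46660041 -0.08235693  0.09761452] [-8.000e-04 -2.160e-02  9.998e-01 -1.000e-04] 58.35188449580651
px [321. 295.] centre mm [454.1 -85.3] size [81.3 64.4] ang 2.6
[322.7 336.2]
```

Call:
arm_command(rows=[[[50,0,-0.4,0,-0.5],[50,-0.1,-0.6,0,0],[50,-0.1,-0.6,0,0],[50,-0.1,-0.6,0,0],[50,-0.1,-0.6,0,0],[50,-0.2,-0.6,0,0],[50,-0.2,-0.5,0,0],[50,-0.01,-0.29,0,0],[50,0,0,-0.4,0],[50,0,0,-0.3,0]]])

```text
t: 44.0
eef_pos: [0.4191, -0.333, 0.0551]
tool_rot: [-0.0, -0.002, 1.0, 0.0]
contact_force: [0.3, 0.6, -1.3]
gripper_width: 0.683
grasp_force: 43.7
```

Run:
```python
from tiles import *
o=get_obs(); P=o['eef_pos'];print(P,o['tool_rot'].round(4),o['contact_force'].round(1))
w=shot('wrist','w17')
print(proj('w17',[P[0],P[1],P[2]+.012]))
cv2.imwrite('pics/m17.png',cv2.resize(w[100:400,120:520,::-1],(800,600),interpolation=3))
c=[(sx*.054,sy*.034) for sx in(-1,1) for sy in(-1,1)]
print('well corners (z.03) pred',[proj('w17',[.4178+a,-.3339+b,.03]).tolist() for a,b in c])
print('tile corners pred',[proj('w17',[P[0]+a*50/54,P[1]+b*30/34,P[2]+.012]).tolist() for a,b in c])
```

```text
[ 0.41906232 -0.33297517  0.05514937] [-2.0e-04 -2.1e-03  1.0e+00  4.0e-04] [ 0.3  0.6 -1.3]
[322.7 333.5]
well corners (z.03) pred [[237.9, 166.4], [404.0, 167.1], [251.4, 387.2], [389.1, 387.7]]
tile corners pred [[231.5, 198.0], [415.1, 198.7], [248.9, 439.0], [395.4, 439.4]]
```

View pics/m17.png

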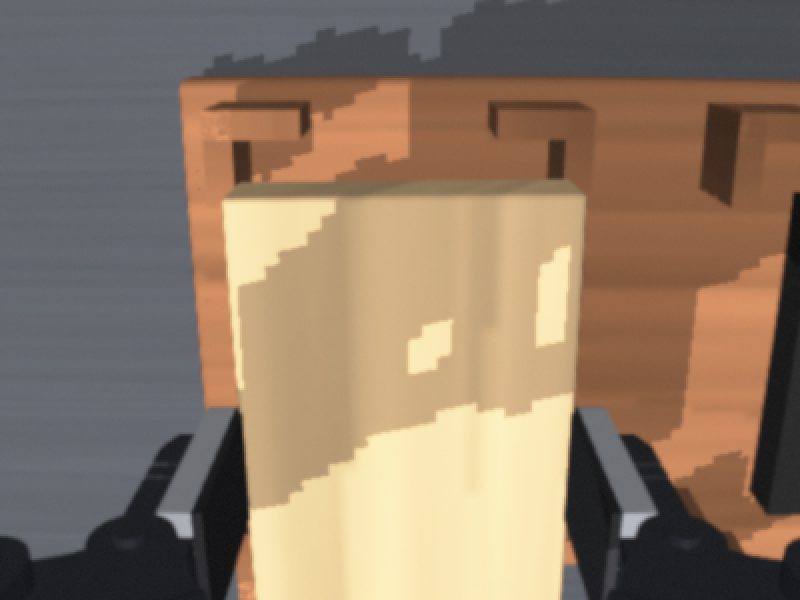

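Call:
arm_command(rows=[[[50,-0.01,-0.02,-0.15,0],[50,0,0,-0.15,0],[50,0,0,-0.1,0],[50,0,0,-0.07,0],[50,0,0,-0.03,0],[50,0,0,-0.02,0],[50,0,0,0,0],[50,0,0,0,0],[50,0,0,0,0],[50,0,0,0,0]]])

```text
t: 45.3
eef_pos: [0.418, -0.3348, 0.0252]
tool_rot: [0.0, -0.002, 1.0, 0.0]
contact_force: [-1.1, 1.9, 1.8]
gripper_width: 0.686
grasp_force: 44.0
```

Call:
arm_command(rows=[[[50,0,0,-0.03,0],[50,0,0,-0.03,0],[50,0,0,-0.03,0],[50,0,0,-0.02,0],[50,0,0,-0.01,0],[50,0,0,0,0],[50,0,0,0,0],[50,0,0,0,0],[50,0,0,0,0],[50,0,0,0,0]]])

```text
t: 46.55
eef_pos: [0.418, -0.3349, 0.0189]
tool_rot: [0.0, -0.002, 1.0, 0.0]
contact_force: [-3.2, 4.3, 17.0]
gripper_width: 0.686
grasp_force: 45.6
```

Call:
arm_command(rows=[[[62,0,0,0.03,0],[66,0,0,0,0],[70,0,0,0,0],[70,0,0,0.2,0],[70,0,0,0.5,0],[40,0,0,0.3,0],[0,0,0,0,0],[0,0,0,0,0],[0,0,0,0,0],[0,0,0,0,0]]])

```text
t: 47.8
eef_pos: [0.4176, -0.3347, 0.0791]
tool_rot: [-0.001, -0.002, 1.0, 0.0]
contact_force: [0.1, 0.2, 0.0]
gripper_width: 0.0
grasp_force: 0.0
```

Call:
arm_command(rows=[[[0,0,0,-0.3,0],[0,0,0,-0.2,0],[0,0,0,-0.15,0],[0,0,0,-0.07,0],[0,0,0,-0.04,0],[0,0,0,-0.03,0],[0,0,0,0,0],[0,0,0,0,0],[0,0,0,0,0],[0,0,0,0,0]]])

```text
t: 49.05
eef_pos: [0.418, -0.3349, 0.0324]
tool_rot: [0.0, -0.002, 1.0, -0.0]
contact_force: [-0.0, 0.3, 0.7]
gripper_width: 0.003
grasp_force: 0.0
```

Call:
arm_command(rows=[[[0,0,0,-0.03,0],[0,0,0,-0.02,0],[0,0,0,-0.02,0],[0,0,0,0,0],[0,0,0,0,0],[0,0,0,0,0],[0,0,0,0,0],[0,0,0,0,0],[0,0,0,0,0],[0,0,0,0,0]]])

```text
t: 50.3
eef_pos: [0.4181, -0.335, 0.0299]
tool_rot: [0.001, -0.001, 1.0, 0.001]
contact_force: [-4.6, 4.5, 24.5]
gripper_width: 0.004
grasp_force: 12.0
```

Call:
arm_command(rows=[[[0,0,0,0.8,0],[60,0,0,0.8,0],[80,0,0.4,0.4,0],[80,0.1,0.9,0,0],[80,0.1,0.9,0,0],[80,0.1,0.9,0,0],[80,0.1,0.9,0,0],[80,0.1,0.9,0,0],[80,0.1,0.9,0,0],[80,0.03,0.9,0,0]]])

```text
t: 51.55
eef_pos: [0.4559, 0.069, 0.1482]
tool_rot: [0.0, -0.002, 1.0, 0.0]
contact_force: [0.7, -0.4, 0.1]
gripper_width: 0.94
grasp_force: 0.0
```

Call:
arm_command(rows=[[[80,0,0.23,0,0],[80,0,0,0,0],[80,0,0,0,0],[80,0,0,0,0],[80,0,0,0,0],[80,0,0,0,0],[80,0,0,0,0],[80,0,0,0,0],[80,0,0,0,0],[80,0,0,0,0]]])

```text
t: 52.8
eef_pos: [0.4557, 0.0809, 0.1481]
tool_rot: [-0.0, -0.002, 1.0, -0.0]
contact_force: [0.6, -0.4, -0.5]
gripper_width: 0.934
grasp_force: 0.0
```

Run:
```python
from tiles import *
o=get_obs(); P=o['eef_pos'];print(P,o['tool_rot'].round(4),o['q'].round(2))
shot('wrist','w18'); tiles('w18',150,520,0,400)
shot('top','t18'); tiles('t18',380,470,255,320,.03)
```

```text
[0.45574197 0.08094697 0.1480722 ] [-0.     -0.0017  1.     -0.    ] [-0.74  0.26  0.51  2.16 -0.18  0.77  1.45]
px [282. 378.] centre mm [583.6  46.8] size [41.9 95.5] ang 0.7
px [326. 220.] centre mm [456.1  83.4] size [101.1  60.8] ang 0.2
px [421. 287.] centre mm [ 415.3 -276. ] size [126.5 206.3] ang 0.4
```

Call:
arm_command(rows=[[[80,0.01,0.04,-0.5,0],[80,0,0,-0.6,0],[80,0,0,-0.6,0],[80,0,0,-0.45,0],[72,0,0,-0.2,0],[72,0,0,0,0],[72,0,0,-0.08,0],[50,0,0,0,0],[50,0,0,0,0],[50,0,0,0,0]]], newtons=40)

```text
t: 54.15
eef_pos: [0.4568, 0.0835, 0.0031]
tool_rot: [0.001, -0.002, 1.0, 0.0]
contact_force: [-1.2, -0.4, 6.2]
gripper_width: 0.684
grasp_force: 42.5
```

Call:
arm_command(rows=[[[50,0,0,0,0],[50,0,0,0,0],[50,0,0,0.2,0],[50,0,0,0.5,0],[50,0,0,0.5,0],[50,0,0,0.4,0],[50,0,0,0,0],[50,0,0,0,0],[50,0,0,0,0],[50,0,0,0,0]]])

```text
t: 55.4
eef_pos: [0.4559, 0.0831, 0.0976]
tool_rot: [-0.001, -0.002, 1.0, -0.0]
contact_force: [1.1, 0.4, 0.4]
gripper_width: 0.69
grasp_force: 43.8
```

Call:
arm_command(rows=[[[50,0,-0.4,0,0],[50,-0.1,-0.7,0,0],[50,-0.1,-0.8,0,0],[50,-0.1,-0.8,0,0],[50,-0.1,-0.8,0,0],[50,-0.1,-0.8,0,0],[50,-0.1,-0.6,0,0],[50,-0.03,-0.23,0,0],[50,0,0,-0.4,0],[50,0,0,-0.3,0]]])

```text
t: 56.65
eef_pos: [0.4185, -0.2236, 0.0553]
tool_rot: [-0.0, -0.002, 1.0, 0.0]
contact_force: [-0.8, -0.2, -0.2]
gripper_width: 0.683
grasp_force: 43.7
```

Run:
```python
from h import *
o=get_obs(); P=o['eef_pos'];print(P,o['tool_rot'].round(4))
shot('wrist','w19')
# compare with w17 by matching the cheek patches relative to tile
a=cv2.imread('pics/w17.png',0);b=cv2.imread('pics/w19.png',0)
for (x0,y0,x1,y1) in [(218,146,282,172),(358,146,420,172)]:
    t=a[y0:y1,x0:x1]; r=cv2.matchTemplate(b[y0-25:y1+25,x0-25:x1+25],t,cv2.TM_CCOEFF_NORMED); _,s,_,l=cv2.minMaxLoc(r); print('cheek shift',l[0]-25,l[1]-25,round(s,2))
im=cv2.imread('pics/w19.png').astype(int)
print([int(x) for x in b[180:215,322]]); print([int(x) for x in b[215,220:245]],[int(x) for x in b[215,400:425]])
```

```text
[ 0.41853602 -0.22360829  0.05525835] [-4.e-04 -2.e-03  1.e+00  4.e-04]
cheek shift 2 0 0.93
cheek shift 2 0 0.96
[107, 105, 104, 104, 103, 101, 102, 102, 102, 102, 101, 105, 110, 115, 116, 119, 124, 139, 158, 167, 172, 175, 174, 174, 175, 174, 174, 174, 174, 175, 175, 174, 173, 174, 174]
[150, 151, 151, 152, 151, 152, 150, 152, 151, 151, 150, 151, 153, 176, 214, 226, 228, 229, 229, 228, 228, 228, 227, 227, 227] [174, 173, 173, 172, 172, 172, 172, 170, 170, 169, 167, 162, 146, 121, 107, 106, 106, 105, 105, 105, 106, 106, 105, 103, 96]
```

Call:
arm_command(rows=[[[50,-0.01,-0.01,-0.15,0],[50,0,0,-0.15,0],[50,0,0,-0.1,0],[50,0,0,-0.07,0],[50,0,0,-0.03,0],[50,0,0,-0.02,0],[50,0,0,0,0],[50,0,0,0,0],[50,0,0,0,0],[50,0,0,0,0]]])

```text
t: 57.95
eef_pos: [0.418, -0.225, 0.0251]
tool_rot: [0.0, -0.002, 1.0, 0.0]
contact_force: [-1.1, 1.2, 2.6]
gripper_width: 0.681
grasp_force: 44.0
```

Call:
arm_command(rows=[[[50,0,0,-0.03,0],[50,0,0,-0.03,0],[50,0,0,-0.03,0],[50,0,0,-0.02,0],[50,0,0,-0.01,0],[50,0,0,0,0],[50,0,0,0,0],[50,0,0,0,0],[50,0,0,0,0],[50,0,0,0,0]]])

```text
t: 59.2
eef_pos: [0.4181, -0.2251, 0.0189]
tool_rot: [0.0, -0.001, 1.0, 0.0]
contact_force: [-5.3, 2.8, 21.7]
gripper_width: 0.68
grasp_force: 46.1
```

Call:
arm_command(rows=[[[62,0,0,0.03,0],[66,0,0,0,0],[70,0,0,0,0],[70,0,0,0.2,0],[70,0,0,0.5,0],[40,0,0,0.3,0],[0,0,0,0,0],[0,0,0,0,0],[0,0,0,0,0],[0,0,0,0,0]]])

```text
t: 60.45
eef_pos: [0.4175, -0.225, 0.0791]
tool_rot: [-0.001, -0.002, 1.0, 0.0]
contact_force: [0.2, -0.2, -0.4]
gripper_width: 0.004
grasp_force: 0.0
```

Call:
arm_command(rows=[[[0,0,0,-0.3,0],[0,0,0,-0.2,0],[0,0,0,-0.15,0],[0,0,0,-0.07,0],[0,0,0,-0.04,0],[0,0,0,-0.05,0],[0,0,0,-0.03,0],[0,0,0,-0.01,0],[0,0,0,0,0],[0,0,0,0,0]]])

```text
t: 61.7
eef_pos: [0.4182, -0.2252, 0.0299]
tool_rot: [0.001, -0.001, 1.0, 0.0]
contact_force: [-4.0, 2.3, 19.2]
gripper_width: -0.001
grasp_force: 9.1
```

Flush. Now retreat and check numerically that everything is in place.

Call:
arm_command(rows=[[[0,0,0,0.8,0],[0,0,0,0.8,0],[0,0,0,0.8,0],[0,0,0.8,0.8,0],[0,0,0.9,0.5,0],[0,0,0.9,0,0],[0,0,0.9,0,0],[0,0,0.9,0,0],[0,0,0.9,0,0],[0,0,0.9,0,0]]])

```text
t: 62.95
eef_pos: [0.4177, 0.1448, 0.2472]
tool_rot: [0.0, -0.002, 1.0, 0.0]
contact_force: [1.1, -0.3, -0.2]
gripper_width: -0.001
grasp_force: 0.0
```

Run:
```python
from tiles import *
print(get_obs()['eef_pos'])
shot('top','t20');shot('side','s20')
a=cv2.imread('pics/t20.png');hsv=cv2.cvtColor(a,cv2.COLOR_BGR2HSV)
# pale tiles on board
m=((hsv[...,1]<140)&(hsv[...,2]>170)&(hsv[...,0]>12)&(hsv[...,0]<28)).astype(np.uint8)*255
n,_,st,ce=cv2.connectedComponentsWithStats(m)
for s,c in zip(st[1:],ce[1:]):
    if s[4]>60 and s[1]<330: print('pale',s.tolist(),c.round(0),at('t20',*c,.03)[:2])
# unchanged check vs earlier: brackets (side view), b region
for f,g,r in[('s6','s20',(140,230,300,350)),('s13','s20',(150,330,310,450)),('t13','t20',(170,215,400,500))]:
    x=cv2.imread(f'pics/{f}.png').astype(int);y=cv2.imread(f'pics/{g}.png').astype(int);d=np.abs(x-y).max(2)[r[0]:r[1],r[2]:r[3]];print(f,g,(d>40).sum(),d.size)
d=np.abs(cv2.imread('pics/top0.png').astype(int)-a).max(2)>45
n,_,st,ce=cv2.connectedComponentsWithStats(cv2.morphologyEx(d.astype(np.uint8),cv2.MORPH_OPEN,np.ones((3,3))))
print([s.tolist() for s in st[1:] if s[4]>40])
```

```text
[0.41766815 0.14475425 0.24716729]
pale [267, 37, 373, 152, 13171] [515.  87.] [ 0.9785 -0.5563]
pale [567, 54, 13, 12, 82] [573.  59.] [ 1.0865 -0.7457]
pale [347, 127, 17, 32, 144] [356. 140.] [ 0.7971 -0.1047]
pale [136, 163, 43, 36, 332] [156. 182.] [0.6673 0.4122]
pale [187, 165, 78, 13, 399] [225. 170.] [0.7017 0.2329]
pale [547, 164, 18, 9, 104] [555. 168.] [ 0.7447 -0.654 ]
pale [631, 171, 9, 59, 376] [636. 200.] [ 0.6653 -0.8933]
pale [300, 173, 78, 14, 454] [340. 179.] [ 0.6882 -0.0659]
pale [415, 180, 87, 35, 535] [464. 190.] [ 0.6704 -0.3915]
pale [617, 196, 12, 30, 237] [622. 211.] [ 0.6299 -0.8446]
pale [179, 208, 114, 245, 8130] [241. 328.] [0.3016 0.1699]
pale [278, 208, 35, 16, 419] [295. 216.] [0.5869 0.0474]
pale [362, 212, 24, 25, 448] [374. 224.] [ 0.5712 -0.1542]
pale [565, 214, 50, 27, 383] [591. 227.] [ 0.5832 -0.7466]
pale [529, 221, 49, 38, 632] [554. 238.] [ 0.5478 -0.6348]
pale [510, 225, 15, 25, 166] [516. 238.] [ 0.5471 -0.5289]
pale [165, 229, 22, 65, 669] [176. 261.] [0.4629 0.3408]
pale [607, 251, 33, 55, 937] [630. 278.] [ 0.4468 -0.8516]
pale [596, 
[... 617 characters left out ...]
, 9620], [178, 213, 38, 25, 578], [164, 228, 28, 48, 402], [146, 240, 24, 53, 621], [184, 240, 23, 65, 673], [185, 243, 11, 5, 46], [333, 246, 25, 41, 954], [272, 261, 26, 42, 978], [389, 266, 26, 41, 961], [433, 267, 25, 41, 948], [172, 281, 8, 21, 121], [0, 301, 4, 19, 57], [9, 326, 13, 11, 73], [196, 337, 14, 31, 244], [0, 357, 8, 9, 47], [15, 375, 14, 6, 56], [27, 378, 9, 11, 62], [37, 386, 13, 13, 99], [0, 390, 33, 90, 2236], [275, 429, 32, 35, 471], [60, 431, 13, 18, 152], [309, 445, 21, 12, 139], [260, 453, 49, 27, 442], [49, 454, 11, 19, 146], [98, 460, 28, 20, 357], [310, 461, 14, 7, 63], [334, 461, 17, 16, 125], [215, 466, 40, 14, 348], [332, 472, 13, 8, 74], [256, 475, 10, 5, 41]]
```

```bash
python3 -c "
from station import job
print(job.hand_in())"
```

```text
the job is handed in; nothing more can be done
None
```

The job is handed in: all three brackets hang level on the pins (a on pin0, c on pin1, b on pin2), both tiles are pressed flush in the board, and no other object was seen to move. Bracket b and the final state were checked from image measurements only, because the 14 pictures were used up.

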